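Slide the bin under the tipping tray and tip the nuts into it

TASK

Push the low open bin along its guide channel until it is fully home against the end stop under the mouth of the tipping tray - push it along its centre line, it cocks and jams if pushed off-centre, and do not force it. Then lift the tray by the bar at its back end so that all four nuts slide off into the bin, and let the tray back down level. Leave the pipe off-cut and the angle-iron off-cut beside the channel where they are.

Things in the scene. Friction and masses are not known exactly. Their poses are not given: they have to be found in the camera images.
- home (a point): point on the fixed guide channel's floor, 4 mm above the table: the bin's origin lies here when fully home. x = travel direction on the channel's centre line, from the open end (x = -215 mm) to the end stop (face at x = +45, top 26 mm above the table); y = left of it. The bin runs between low side rails (inner faces y = -97 and +97) under their lips. Channel and tray stand are one fixture bolted to the table
- channel_entry (a point): centre of the channel's open end, on its floor, axes as home; the rail lips (inner edges 90 mm either side, tops 22.5 mm above the table) keep the bin from being lifted out; the space between them is open above. The rails are dry and rough (friction about 0.75), the floor is slick
- bin: low open grey sheet-metal bin, about 0.5 kg, in the channel, 120 to 150 mm short of home: 90 mm along the travel, 170 across, 42 high, walls 3, inner floor 8 mm above its underside; origin at the centre of its underside, x along the travel. It is guided only by a 62 mm long shoe on each side, with 2 mm play each side
- bin_rear (a point): middle of the bin's flat rear wall (outer face, 170 mm wide, 42 mm high, at x = -45 mm of the bin), 21 mm above the bin's underside; axes as the bin. Pushed here (within about 10 mm of the channel's centre line) it slides with 1 to 4 N; pushed 20 mm or more to one side it cocks and jams, and pushing harder does not help: back off and push again in the middle
- tray (a joint): hinge of the sheet-steel tipping tray, rad: 0 = level on its rest, as at the start; grows as the back end is lifted, stop at 1.0. Slight drag only; let go, it sinks back to 0 by its weight. The nuts begin to slide at about 0.35 and all have left soon after 0.8
- tray_hinge (a point): point on the tray's hinge axis, fixed to the fixture, at y = -80 mm of home, 58 mm above the table; axes as home, the hinge axis is x. The tray (66 mm wide inside along x, walls up to 75 mm above the table) reaches from its open mouth, 13 mm to the +y side of the hinge and over the home bin's edge, to its back wall 112 mm to the -y side
- tray_bar (a point): middle of the round lifting bar at the tray's back (-y) end: 10 mm thick, 68 mm long, along x, the middle 50 mm free to grip; 155 mm out from the hinge axis, 62 mm above the table (4 mm above the hinge) with the tray level; about 38 mm free between it and the tray's back wall. It moves on an arc about the hinge
- nut_1: small steel hex nut, 22 x 19 x 10 mm, one of four nuts lying loose on the tray; origin at the centre of its underside
- nut_2: larger steel hex nut, 28 x 24 x 12 mm, one of four nuts lying loose on the tray; origin at the centre of its underside
- nut_3: small steel hex nut, 22 x 19 x 10 mm, one of four nuts lying loose on the tray; origin at the centre of its underside
- nut_4: larger steel hex nut, 28 x 24 x 12 mm, one of four nuts lying loose on the tray; origin at the centre of its underside
- pipe_stub: bystander: grey pipe off-cut standing upright beside the channel on the tray's side, 42 mm across, 50 mm high; origin at the centre of its underside
- angle_iron: bystander: dark angle-iron off-cut lying beside the channel on the side away from the tray, 40 x 120 x 40 mm; origin at the centre of its underside

How it is judged:
On the way, in this order (a step that is already met when the one before it is completed fails the run):
1. the bin is fully home against the end stop, with all four nuts still on the tray (x of bin in the frame of home between -0.006 and 0.006 m and height (world z) of bin below 0.009 m and angle between bin's own z axis and vertical below 0.06 rad and height (world z) of each of nut_1, nut_2, nut_3, nut_4 above 0.05 m), for 0.2 s.
2. all four nuts are in the bin (x of nut_1 in the frame of bin between -0.043 and 0.043 m and y of nut_1 in the frame of bin between -0.083 and 0.083 m and z of nut_1 in the frame of bin between 0.004 and 0.042 m and x of nut_2 in the frame of bin between -0.043 and 0.043 m and y of nut_2 in the frame of bin between -0.083 and 0.083 m and z of nut_2 in the frame of bin between 0.004 and 0.042 m and x of nut_3 in the frame of bin between -0.043 and 0.043 m and y of nut_3 in the frame of bin between -0.083 and 0.083 m and z of nut_3 in the frame of bin between 0.004 and 0.042 m and x of nut_4 in the frame of bin between -0.043 and 0.043 m and y of nut_4 in the frame of bin between -0.083 and 0.083 m and z of nut_4 in the frame of bin between 0.004 and 0.042 m), for 0.2 s.
At the end, for the whole second after the job is handed in: The bin stands in its channel within 6 mm of fully home, all four nuts lie inside it, the tray is back down level (within 0.06 rad), and everything is at rest (all of step 2 and x of bin in the frame of home between -0.006 and 0.006 m and height (world z) of bin below 0.009 m and angle between bin's own z axis and vertical below 0.06 rad and value of joint tray below 0.06 rad and linear speed of each of bin, nut_1, nut_2, nut_3, nut_4 below 0.02 m/s); the robot touches nothing.
It fails at once if the bin is forced: pushed with more than 80 N (contact force between the fingers and bin above 80 N).
It fails at once if the pipe off-cut is moved by more than 25 mm or knocked over (distance of pipe_stub from where it was at the start of the episode above 0.025 m or angle between pipe_stub's own z axis and vertical above 0.5 rad).
It fails at once if the angle-iron off-cut is moved by more than 25 mm (distance of angle_iron from where it was at the start of the episode above 0.025 m).
It also fails if it takes over 72 s, if anything falls off the work surface, if the arm or the gripper's body presses on something with over 40 N, if the wrist force passes 120 N, or if a joint passes its speed limit or range.

ROBOT

A 6-joint arm with a two-finger parallel gripper is mounted at the origin on a cart in front of the work surface, level with it; the furniture and walls round the work are solid. World frame = base frame: x ahead of the robot, y to its left, z up, the work surface at z = 0. Lengths are in m, angles in rad, forces in N, time in s.
With the tool pointing down it reaches from about 0.225 to 0.875 m from the base axis. Payload 3.4 kg.
Tool frame: the origin (TCP) lies midway between the tips of the shut fingers; the grasp point (between the pads) lies 19 mm behind it; x points along the fingers, z is the direction in which the jaws open and shut, and the axes are right-handed (so a half turn about x gives the same grasp; the last joint's range is limited). The gripper opens to 85 mm and grips with 20 to 120 N. Pads are 22 mm wide; open, the fingers measure 114 mm over their backs; the gripper's body (76 mm by 85 mm) begins 54 mm behind the grasp point. The pads swing forward as they close: fully open they stand 13 mm farther back than shut.
Start: joints at [1.084, 0.276, 1.505, -0, 1.361, -0.121], TCP at [0.206, 0.537, 0.195] pointing down, gripper open.
Joint ranges: [-2.89, 2.89], [-0.75, 2.08], [0.22, 2.7], [-1.18, 4.32], [0.11, 2.71], [-2.7, 2.7]. Speed limits (rad/s): [2.57, 2.57, 3.14, 3.14, 3.14, 3.14].

INTERFACE

Orientations are given as a unit quaternion [w, x, y, z].
In Python, from rig import manip, eyes gives the robot as it stands. The module is installed in compiled form; this text tells all that it offers.
- The arm moves only by the shell command python3 -m crank 'ROWS' [FORCE]. ROWS is JSON, a list of rows, each a list of 7 numbers: the shift along the tool's x, y, z in cm, then the turn, a rotation vector about the tool's x, y, z in degrees, then the finger opening in cm, from 0 to 8.54. A call has 1 to 5 rows; each row is the pose to reach, as a shift and turn from the pose commanded when the call began, along the tool's axes at that moment; what a row does not reach only later rows make up. A row lasts 1/8 s, in which the tool goes at most 62.5 mm and 10.7 degrees, less where a joint would pass 70% of its speed; a pose out of reach is approached as far as the arm can. A call with a gripper value outside its range is refused whole. The fingers move at their own pace and stop on an object; FORCE is the grip in N (left out, the last holds). Time passes only in rows, so rows that repeat a pose let the fingers close. It gives the time, the measured TCP pose, the force and the opening at its end, in the units of the state.
- manip.get_state(): the state, without advancing time (a new reading comes with each control period).
- eyes.get_image(name): name is "scene" or "top"; returns a dict with "color" (384x512x3 uint8, blue, green, red), "z_map" (384x512 float32, m along the optical axis (not along the pixel's ray), 0 where there is no reading), "vertical_fov" (degrees; the focal length in pixels is half the picture's height over the tangent of half this angle, whatever the lens; pixels are square), "cx", "cy" (the principal point, pixels), "eye" and "attitude" of the camera in the world. Camera axes: x right, y up, looking along -z (the intrinsics and any distortion apply to the point x, -y, -z); pixel columns grow to the right and rows downward; lengths in m; the calibration is good to about 2 mm. A picture is of the moment at which its call begins.
- manip.sign_off(): hands the job in, once; it reports no verdict.
The state is a dict: "clock": time; "qpos": joint angles; "qd": joint speeds; "effort": joint torques, N m; "position": TCP position; "ee_rot": TCP orientation; "contact_force": force on the tool from outside, world axes, zero at the start; "moment": the same for the moment, N m; "width": finger opening in m.
Only numpy, scipy, OpenCV 4.12 (cv2) and the standard library are available. Lean on these libraries where they do the work, as an engineer would, in place of code of your own. Each camera call takes 0.05 s, during which the arm holds its last target.

## Working session

There is one attempt and no reset: what is moved stays moved. The work goes in short steps, Python scripts to look and compute and a shell command to move; the robot and the scene stay as the last step left them, time stands still between calls to the robot, and variables do not carry over. Pictures are saved under pics/ and viewed, and the job is handed in when it is done.

```bash
mkdir -p pics; python3 - <<'E'
from rig import manip, eyes
import cv2
s=manip.get_state(); print(s)
for n in("scene","top"):
    d=eyes.get_image(n); print(n,{k:d[k] for k in d if k not in("color","z_map")}, (d["z_map"]>0).mean())
    cv2.imwrite(f"pics/{n}0.png",d["color"])
E
```

```text
{'clock': 0.0, 'qpos': array([ 1.08401683e+00,  2.76630981e-01,  1.50611010e+00,  5.10975054e-06,
        1.36065820e+00, -1.20982149e-01]), 'qd': array([-0.0003375 , -0.00069766, -0.00023135,  0.00016146, -0.00016008,
        0.00140499]), 'effort': array([-3.67476692e-03, -4.16766322e+01, -2.45804822e+01, -4.06771605e-04,
        1.10192323e-02, -1.53122937e-05]), 'position': array([0.2054017 , 0.53645739, 0.1936284 ]), 'ee_rot': array([ 0.58203368, -0.40101375,  0.58316754,  0.40042525]), 'contact_force': array([ 0.48347396, -0.67575461, -0.26005415]), 'moment': array([ 0.05863671,  0.00776097, -0.04785352]), 'width': 0.08525182351692677}
scene {'vertical_fov': 44.25228114251508, 'cx': 257.71864352288975, 'cy': 187.22068476019803, 'eye': array([-0.39529726,  0.79860655,  0.58698656]), 'attitude': array([-0.41108591, -0.25794825,  0.46600021,  0.73980732])} 0.996002197265625
top {'vertical_fov': 49.30792223382817, 'cx': 250.42363902105276, 'cy': 188.51014825616008, 'eye': array([0.38894478, 0.19803729, 0.92041226]), 'attitude': array([ 0.71259678,  0.0677258 , -0.06975585, -0.69480441])} 0.9962005615234375
```

View pics/scene0.png

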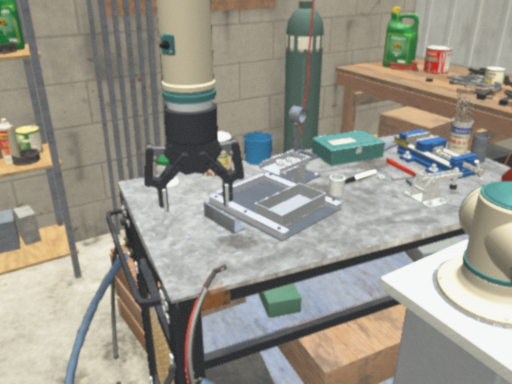

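View pics/top0.png

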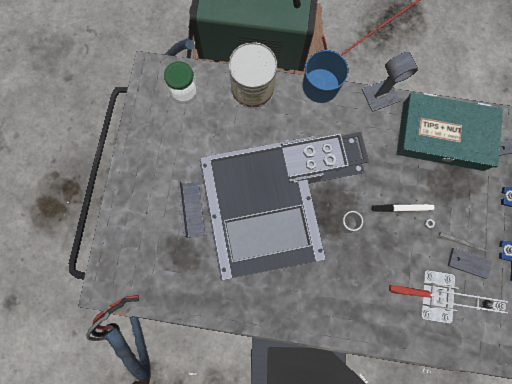

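```bash
cat > h.py <<'E'
import numpy as np, cv2
from scipy.spatial.transform import Rotation as R
from rig import manip, eyes
def cam(n):
    d=eyes.get_image(n); H=d["color"].shape[0]
    d["f"]=H/2/np.tan(np.radians(d["vertical_fov"])/2)
    w,x,y,z=d["attitude"]; d["R"]=R.from_quat([x,y,z,w]).as_matrix(); return d
def proj(d,p):
    c=(np.atleast_2d(p)-d["eye"])@d["R"]; return np.c_[d["cx"]+d["f"]*c[:,0]/-c[:,2], d["cy"]-d["f"]*c[:,1]/-c[:,2]]
def ray(d,uv):
    uv=np.atleast_2d(uv).astype(float); return np.c_[(uv[:,0]-d["cx"])/d["f"],-(uv[:,1]-d["cy"])/d["f"],-np.ones(len(uv))]@d["R"].T
def onplane(d,uv,z):
    r=ray(d,uv); return d["eye"]+r*((z-d["eye"][2])/r[:,2])[:,None]
def cloud(d):
    v,u=np.mgrid[:384,:512]; r=ray(d,np.c_[u.ravel(),v.ravel()]); return (d["eye"]+r*d["z_map"].ravel()[:,None]).reshape(384,512,3)
def toolR(s=None):
    w,x,y,z=(s or manip.get_state())["ee_rot"]; return R.from_quat([x,y,z,w]).as_matrix()
E
python3 - <<'E'
from h import *
s=manip.get_state(); print(toolR(s).round(3))
for n in("scene","top"):
    d=cam(n); print(n,proj(d,s["position"]))
    P=cloud(d); np.save(n+".npy",P)
    if n=="top":
        for uv in[(260,180),(270,235),(240,265),(215,190),(310,230),(192,210),(353,212),(420,180),(150,200),(325,145),(357,150),(120,100)]: print(uv,P[uv[1],uv[0]].round(4))
        c=cv2.resize(d["color"][120:290,170:380],None,fx=3.8,fy=3.4*1.1176,interpolation=cv2.INTER_CUBIC);print(c.shape);cv2.imwrite("pics/top_z.png",c[:,:800])
    else:
        for uv in[(163,190),(300,205),(300,240)]: print(uv,P[uv[1],uv[0]].round(4))
        c=cv2.resize(d["color"][130:250,190:350],None,fx=5,fy=5,interpolation=cv2.INTER_CUBIC);cv2.imwrite("pics/sc_z.png",c)
E
```

```text
[[-0.001 -0.934  0.358]
 [-0.001  0.358  0.934]
 [-1.     0.    -0.002]]
scene [[197.72968938 233.45723774]]
(163, 190) [0.2146 0.5839 0.2793]
(300, 205) [0.4234 0.1646 0.0443]
(300, 240) [ 0.3509  0.2161 -0.0014]
top [[ 36.26871805 381.20991719]]
(260, 180) [0.5891 0.1767 0.0068]
(270, 235) [0.4662 0.1529 0.0165]
(240, 265) [0.4012 0.2159 0.0047]
(215, 190) [0.5608 0.275  0.0221]
(310, 230) [0.4786 0.0675 0.0223]
(192, 210) [0.518  0.3254 0.0044]
(353, 212) [ 0.5165 -0.02    0.0459]
(420, 180) [ 6.000e-01 -1.845e-01 -2.000e-04]
(150, 200) [ 0.5388  0.4208 -0.0007]
(325, 145) [0.6561 0.0413 0.0655]
(357, 150) [ 0.6661 -0.0434  0.0015]
(120, 100) [ 1.1322  0.7964 -0.8593]
(646, 798, 3)
```

View pics/top_z.png

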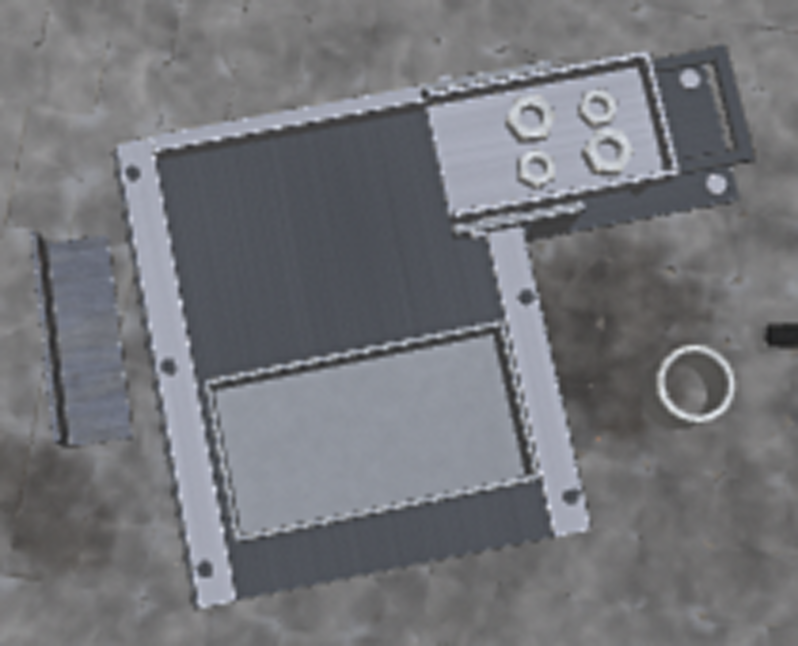

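View pics/sc_z.png

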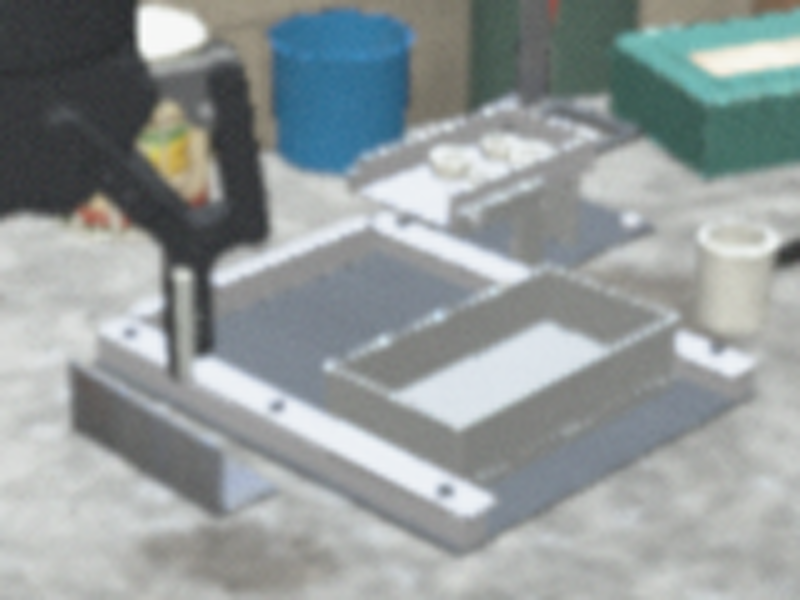

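```bash
cat > m.py <<'E'
from h import *
d=cam("top"); px=lambda a:np.array(a,float)/3.8+[170-.37,120-.37]
L=onplane(d,px([(162,175),(235,597)]),.0225); Rr=onplane(d,px([(491,240),(556,530)]),.0225)
print("L",L.round(4),"R",Rr.round(4))
for a in(L,Rr): print("dir",np.degrees(np.arctan2(*(a[0]-a[1])[[1,0]])))
u=(L[0]-L[1])/np.linalg.norm(L[0]-L[1])+(Rr[0]-Rr[1])/np.linalg.norm(Rr[0]-Rr[1]); u/=np.linalg.norm(u); n=np.array([-u[1],u[0],0])
cen=(L.mean(0)@n+Rr.mean(0)@n)/2; print("width",L.mean(0)@n-Rr.mean(0)@n)
E1=onplane(d,px([(160,152),(300,123),(420,99)]),.026); print("stop@u",E1@u, np.degrees(np.arctan2(*(E1[0]-E1[-1])[[1,0]])))
E2=onplane(d,px([(216,604),(572,531)]),.0225);print("end@u",E2@u)
hu=(E1@u).mean()-.045; he=(E2@u).mean()+.215; print("hu",hu,he)
yaw=np.arctan2(u[1],u[0])
def W(h,x,y,z): p=(h+x)*u+(cen+y)*n; p=p.copy(); p[2]=z; return p
h=hu
print("home",W(h,0,0,.004),"yaw",np.degrees(yaw))
P=np.load("top.npy"); q=P.reshape(-1,3); hx=q@u-h; hy=q@n-cen
m=(q[:,2]>.038)&(q[:,2]<.052)&(hx<-.05)&(abs(hy)<.12); print("bin rim x",np.percentile(hx[m],[1,5,50,95,99]).round(4),"y",np.percentile(hy[m],[1,5,50,95,99]).round(4),m.sum())
m=(q[:,2]>.05)&(q[:,2]<.09)&(abs(hx)<.06)&(hy<-.04)&(hy>-.3); print("tray x",np.percentile(hx[m],[1,5,50,95,99]).round(4),"y",np.percentile(hy[m],[0,1,5,50,95,99]).round(4),m.sum())
m&=(hy<-.215); print("bar",m.sum(),np.median(q[m],0),hx[m].min(),hx[m].max(),hy[m].min(),hy[m].max())
B=onplane(d,px([(205,384),(497,322),(540,473),(240,538)]),.046); print("bin rim",np.c_[B@u-h,B@n-cen].round(4))
bar=onplane(d,px([(712,62),(742,152)]),.064); print("bar",np.c_[bar@u-h,bar@n-cen].round(4))
pipe=onplane(d,px([(696,383)]),.05); print("pipe",pipe,np.c_[pipe@u-h,pipe@n-cen])
for nm,p in dict(barexp=W(h,0,-.235,.062),entry=W(h,-.215,0,.02)).items(): print(nm,p)
np.savez("fr.npz",u=u,n=n,h=h,cen=cen)
im=cv2.resize(d["color"][120:290,170:380],None,fx=3.8,fy=3.8,interpolation=cv2.INTER_CUBIC)
for x,y,z in[(0,-.08,.058),(0,-.235,.062),(-.025,-.235,.062),(.025,-.235,.062),(0,0,.004),(.045,0,.026),(-.215,0,.004),(-.215,.09,.0225),(-.215,-.09,.0225),(0,-.192,.075)]:
    a=(proj(d,W(h,x,y,z))[0]-[170,120]+.5)*3.8; cv2.circle(im,tuple(int(v) for v in a),4,(0,0,255),-1)
cv2.imwrite("pics/chk.png",im)
E
python3 m.py
```

```text
L [[0.6153 0.2833 0.0225]
 [0.3763 0.2328 0.0225]] R [[0.5816 0.0917 0.0225]
 [0.4172 0.0551 0.0225]]
dir 11.927650922116777
dir 12.568411521690775
width 0.1811797064375714
stop@u [0.67424684 0.67625361 0.67747547] 103.44163806418763
end@u [0.41532427 0.41719462]
hu 0.6309919719795516 0.6312594447956095
home [0.60466928 0.18895618 0.004     ] yaw 12.248031221903775
bin rim x [-0.1847 -0.1839 -0.1327 -0.0945 -0.0939] y [-0.0841 -0.083  -0.003   0.0846  0.0855] 429
tray x [-0.044  -0.0365  0.0008  0.0343  0.0423] y [-0.2375 -0.2343 -0.2285 -0.1316 -0.0707 -0.0656] 2617
bar 189 [ 0.65313063 -0.03600328  0.06733845] -0.03380567163596915 0.034011100045170606 -0.23754112160544788 -0.21500311831800784
bin rim [[-0.0975  0.0859]
 [-0.0938 -0.0798]
 [-0.1798 -0.0853]
 [-0.1835  0.082 ]]
bar [[ 0.0262 -0.2275]
 [-0.0279 -0.2315]]
pipe [[ 0.49814433 -0.01810157  0.05      ]] [[-0.14802634 -0.17974614]]
barexp [ 0.65452314 -0.04069484  0.062     ]
entry [0.39456302 0.1433452  0.02      ]
```

```bash
cat > m2.py <<'E'
from h import *
F=np.load("fr.npz"); u,n,h,cen=F["u"],F["n"],float(F["h"]),float(F["cen"])
P=np.load("top.npy"); q=P.reshape(-1,3)
for it in range(3):
    hx=q@u-h; hy=q@n-cen; sl=[];mid=[]
    for s in(1,-1):
        m=(q[:,2]>.017)&(q[:,2]<.028)&(abs(s*hy-.103)<.02)&(hx>-.205)&(hx<-.05 if s<0 else hx<.03)
        c=[np.mean([hy[m&(abs(hx-x)<.004)].min(),hy[m&(abs(hx-x)<.004)].max()]) for x in np.arange(-.2,-.055,.008)]
        k=np.polyfit(np.arange(-.2,-.055,.008),c,1); sl.append(k[0]); mid.append(np.polyval(k,-.12)); 
    print("slope deg",np.degrees(sl),"mid",mid)
    a=np.mean(sl); c0=h*u+cen*n-.12*u+np.mean(mid)*n; y=np.arctan2(u[1],u[0])+a
    u=np.array([np.cos(y),np.sin(y),0]); n=np.array([-u[1],u[0],0]); cen=c0@n; h=c0@u+.12
m=(q[:,2]>.020)&(q[:,2]<.030)&(hx>.03)&(hx<.08)&(abs(hy)<.05);print("stop",np.percentile(hx[m],[1,5,50,95,99]))
m=(q[:,2]>.038)&(q[:,2]<.052)&(hx<-.05)&(abs(hy)<.12); print("bin rim x",np.percentile(hx[m],[1,5,95,99]).round(4),"y",np.percentile(hy[m],[1,5,95,99]).round(4))
for lo,hi in((-.2,-.17),(-.11,-.08)):
    k=m&(hx>lo)&(hx<hi); print("rim dir deg",np.degrees(np.polyfit(hy[k],hx[k],1)[0]))
m=(q[:,2]>.05)&(abs(hx)<.06)&(hy<-.21)&(hy>-.3); print("bar",np.percentile(hx[m],[1,99]),np.percentile(hy[m],[1,50,99]),q[m,2].mean())
print("yaw",np.degrees(y),"home",h*u+cen*n)
np.savez("fr2.npz",u=u,n=n,h=h,cen=cen)
def W(x,y,z): p=(h+x)*u+(cen+y)*n; p[2]=z; return p
s=manip.get_state(); T=toolR(s); p=s["position"]
Td=np.c_[[0,0,-1],-u,np.cross([0,0,-1],-u)]
print("rotvec deg",np.degrees(R.from_matrix(T.T@Td).as_rotvec()))
for nm,t in dict(a=W(-.25,0,.195),b=W(-.25,0,.024)).items(): print(nm,t,"tool cm",T.T@(t-p)*100)
E
python3 m2.py
```

```text
slope deg [0.15421223 0.25551636] mid [np.float64(0.10147334877975946), np.float64(-0.09885473130483946)]
slope deg [ 0.11293279 -0.38864681] mid [np.float64(0.10042078782829009), np.float64(-0.09966691141805624)]
slope deg [ 0.24666038 -0.51701658] mid [np.float64(0.10005072736719524), np.float64(-0.09932447928643127)]
stop [0.04362424 0.04386536 0.04812965 0.05384768 0.05449253]
bin rim x [-0.1846 -0.1838 -0.0946 -0.0939] y [-0.0858 -0.0847  0.0829  0.0838]
rim dir deg -0.6918004974107547
rim dir deg -0.31842898111476975
bar [-0.0336075   0.03361297] [-0.23895339 -0.23125649 -0.21089529] 0.06692171246203668
yaw 12.179860410975346 home [0.60426299 0.19081898 0.        ]
rotvec deg [-3.31368796e+01 -4.39399143e-02 -2.05402979e-02]
a [0.35989046 0.13807368 0.195     ] tool cm [ -0.06707721 -28.67378626 -31.70855093]
b [0.35989046 0.13807368 0.024     ] tool cm [ 17.03291683 -28.67589279 -31.69443209]
```

View pics/chk.png

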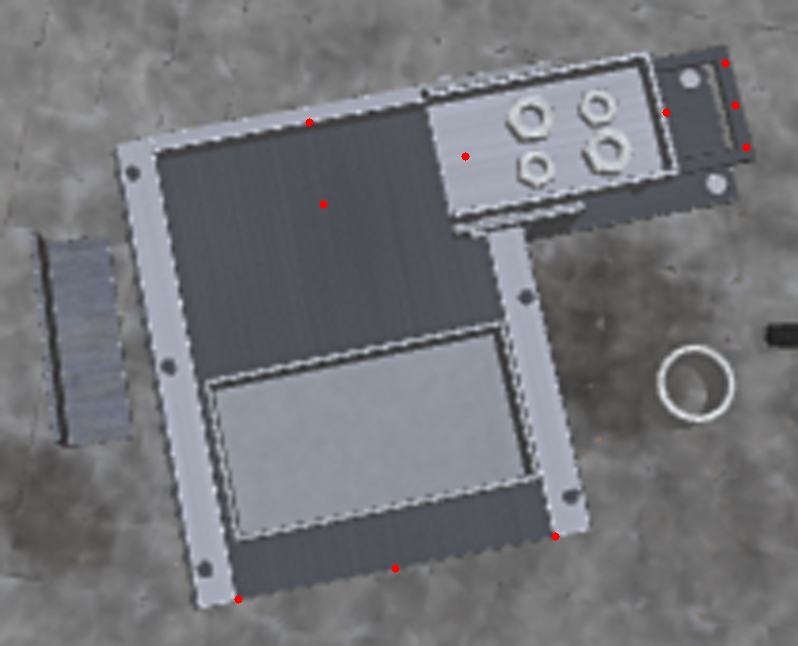

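```bash
python3 -m crank '[[0,-5.7,-6.3,-8,0,0,0],[0,-11.5,-12.7,-16,0,0,0],[0,-17,-19,-24,0,0,0],[0,-23,-25.4,-33.1,0,0,0],[0,-28.7,-31.7,-33.1,0,0,0]]' 40; python3 - <<'E'
from h import *
F=np.load("fr2.npz"); u,n,h,cen=F["u"],F["n"],float(F["h"]),float(F["cen"])
s=manip.get_state();p=s["position"];T=toolR(s);print(T.round(3), p@u-h,p@n-cen)
E
```

```text
clock: 0.88
position: [0.3176, 0.248, 0.1947]
ee_rot: [-0.444, 0.551, -0.443, -0.55]
contact_force: [0.9, 0.6, -0.2]
width: -0.0003
[[ 0.001 -0.977 -0.212]
 [ 0.    -0.212  0.977]
 [-1.    -0.001  0.   ]] -0.2681724276476601 0.11636605682482135
```

```bash
cat > st.py <<'E'
from h import *
F=np.load("fr2.npz"); u,n,h,cen=F["u"],F["n"],float(F["h"]),float(F["cen"])
s=manip.get_state();p=s["position"];T=toolR(s)
print("t %.2f home xyz"%s["clock"], np.round([p@u-h,p@n-cen,p[2]],4),"tool y,z deg",np.degrees(np.arctan2(T[1,2],T[0,2]))-np.degrees(np.arctan2(n[1],n[0])),"F(home)",np.round([s["contact_force"]@u,s["contact_force"]@n,s["contact_force"][2]],1),s["width"].round(4), "xtilt",T[:,0].round(3))
E
python3 -m crank '[[0,0,0,0,0,0,0]]'; python3 st.py
```

```text
clock: 1.0
position: [0.3183, 0.2459, 0.1947]
ee_rot: [-0.446, 0.549, -0.447, -0.548]
contact_force: [-0.2, 0.1, -0.6]
width: -0.0001Traceback (most recent call last):
  File "st.py", line 4, in <module>
    print("t %.2f home xyz"%s["clock"], np.round([p@u-h,p@n-cen,p[2]],4),"tool y,z deg",np.degrees(np.arctan2(T[1,2],T[0,2]))-np.degrees(np.arctan2(n[1],n[0])),"F(home)",np.round([s["contact_force"]@u,s["contact_force"]@n,s["contact_force"][2]],1),s["width"].round(4), "xtilt",T[:,0].round(3))
                                                                                                                                                                                                                                                        ^^^^^^^^^^^^^^^^
AttributeError: 'float' object has no attribute 'round'
```

```bash
sed -i 's/s\["width"\].round(4)/round(s["width"],4)/' st.py; python3 -m crank '[[0,-1,-5,0,0,0,0],[0,-1.8,-10,0,0,0,0],[0,-1.8,-11.4,0,0,0,0],[0,-1.8,-11.4,0,0,0,0]]'; python3 st.py
```

```text
clock: 1.5
position: [0.3585, 0.1425, 0.1945]
ee_rot: [0.445, -0.549, 0.444, 0.55]
contact_force: [0.4, 1.4, -0.4]
width: -0.0
t 1.50 home xyz [-0.2504  0.0046  0.1945] tool y,z deg -0.10912019528601036 F(home) [ 0.7  1.3 -0.4] -0.0 xtilt [-0.     0.001 -1.   ]
```

```bash
python3 -m crank '[[6,0,-0.2,0,0,0,0],[12,0,-0.2,0,0,0,0],[16.8,0,-0.2,0,0,0,0],[16.8,0,-0.2,0,0,0,0]]'; python3 st.py; python3 - <<'E'
from h import *
for nn in("top","scene"):
    d=cam(nn); c=d["color"][110:300,170:390] if nn=="top" else d["color"][130:270,170:370]
    cv2.imwrite(f"pics/pre_{nn}.png",cv2.resize(c,None,fx=3,fy=3))
E
```

```text
clock: 2.0
position: [0.3552, 0.1409, 0.0242]
ee_rot: [0.442, -0.548, 0.446, 0.553]
contact_force: [-0.4, -0.7, 1.1]
width: -0.0002
t 2.00 home xyz [-0.254   0.0037  0.0242] tool y,z deg 0.061259642106875845 F(home) [-0.5 -0.6  1.1] -0.0002 xtilt [-0.009 -0.001 -1.   ]
```

View pics/pre_top.png

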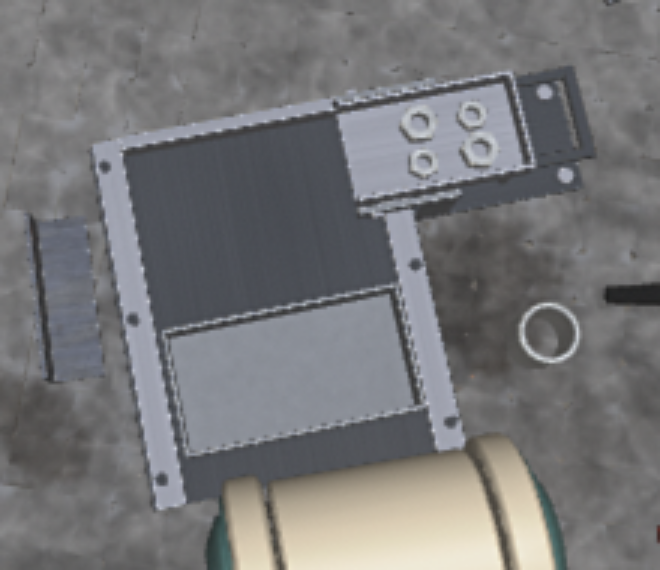

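View pics/pre_scene.png

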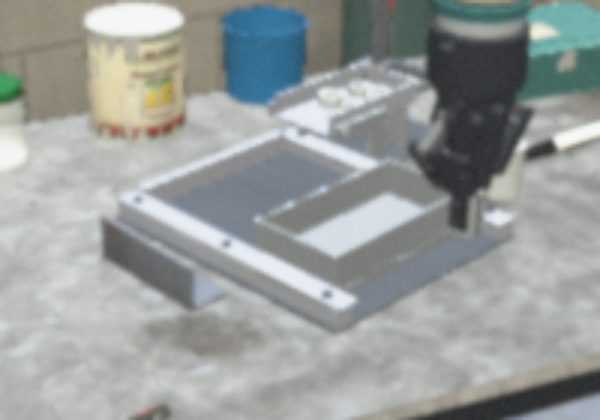

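```bash
python3 - <<'E'
from h import *
d=cam("scene"); s=manip.get_state()
p=s["position"]; P=cloud(d)
print(proj(d,p), (proj(d,p)[0]-[170,130])*3, (proj(d,p+np.array([0,0,.1]))[0]-[170,130])*3)
for a in[(458,210),(475,215),(470,170),(490,150),(425,272)]:
    v=np.array(a)/3+[170,130]; print(a,P[int(v[1]),int(v[0])].round(3))
c=d["color"][170:230,280:360]; cv2.imwrite("pics/z.png",cv2.resize(c,None,fx=9,fy=9,interpolation=cv2.INTER_CUBIC))
E
python3 st.py
```

```text
[[323.19247912 218.92909382]] [459.57743735 266.78728147] [467.55981383 153.44614551]
(458, 210) [0.357 0.152 0.083]
(475, 215) [0.349 0.141 0.081]
(470, 170) [0.344 0.155 0.126]
(490, 150) [0.344 0.135 0.136]
(425, 272) [0.409 0.139 0.001]
t 2.15 home xyz [-0.2485  0.0029  0.0281] tool y,z deg 0.03320423342496781 F(home) [-0.5 -0.3  0.7] 0.0003 xtilt [ 0.003  0.001 -1.   ]
```

View pics/z.png

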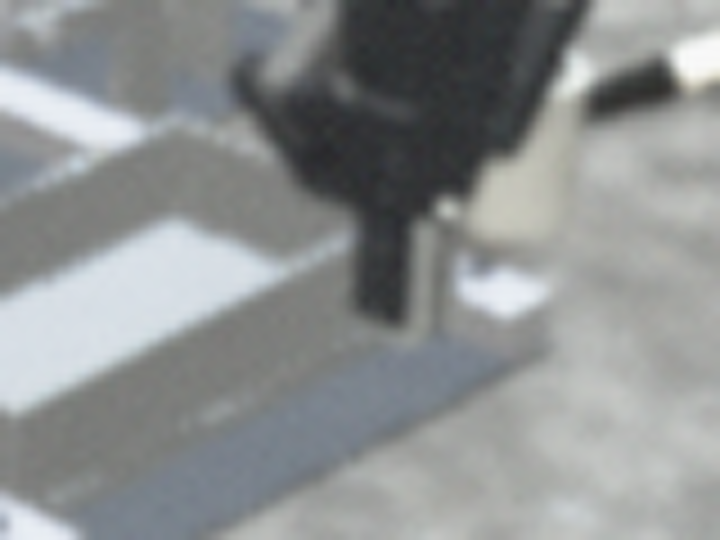

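```bash
python3 - <<'E'
from h import *
s=manip.get_state(); p=s["position"]; print(p, s["width"])
d=cam("scene"); q=cloud(d).reshape(-1,3)
m=(np.linalg.norm(q[:,:2]-p[:2],axis=1)<.035)&(q[:,2]>.03); print(np.sort(q[m,2])[:30].round(3)); k=np.argsort(q[m,2])[:8]; print(q[m][k].round(3))
# pipe height check in scene
P=cloud(d)
for z0 in(.02,.03,.04,.05,.06,.07,.08,.09,.1,.12):
    a=proj(d,[p[0],p[1],z0])[0]; print(z0,a.round(1),P[int(round(a[1])),int(round(a[0]))].round(3), d["color"][int(round(a[1])),int(round(a[0]))])
mm=(np.linalg.norm(q[:,:2]-[.498,-.018],axis=1)<.03)&(q[:,2]>.01); print("pipe z top",q[mm,2].max(), np.median(q[mm],0))
E
```

```text
[0.36070342 0.14120298 0.0280598 ] 0.00028974878596378737
[0.062 0.062 0.064 0.064 0.065 0.065 0.065 0.065 0.066 0.067 0.067 0.067
 0.067 0.068 0.068 0.068 0.068 0.069 0.069 0.07  0.07  0.071 0.071 0.071
 0.071 0.071 0.072 0.072 0.073 0.073]
[[0.368 0.148 0.062]
 [0.36  0.145 0.062]
 [0.356 0.145 0.064]
 [0.37  0.149 0.064]
 [0.363 0.149 0.065]
 [0.361 0.148 0.065]
 [0.353 0.136 0.065]
 [0.367 0.149 0.065]]
0.02 [323.  221.8] [ 0.39   0.116 -0.002] [177 179 176]
0.03 [323.2 218.2] [0.401 0.107 0.001] [126 124 121]
0.04 [323.5 214.6] [0.414 0.096 0.   ] [139 129 121]
0.05 [323.8 210.9] [ 0.43  0.08 -0.  ] [138 128 119]
0.06 [324.  207.2] [0.356 0.145 0.064] [142 142 139]
0.07 [324.3 203.4] [0.352 0.149 0.077] [75 77 73]
0.08 [324.5 199.7] [0.353 0.146 0.084] [111 111 110]
0.09 [324.8 195.9] [0.353 0.147 0.094] [92 92 92]
0.1 [325.1 192. ] [0.346 0.154 0.11 ] [55 52 52]
0.12 [325.6 184.3] [0.345 0.154 0.13 ] [52 47 43]
pipe z top 0.049338781130040754 [ 0.47963871 -0.01428818  0.02547689]
```

```bash
python3 - <<'E'
from h import *
q=np.load("scene.npy").reshape(-1,3); p=np.array([0.2054,.5365,.1936])
m=(np.linalg.norm(q[:,:2]-p[:2],axis=1)<.09)&(q[:,2]>.03)&(q[:,2]<.5); k=np.argsort(q[m,2])[:12]; print(q[m][k].round(3))
E
```

```text
[[0.195 0.494 0.242]
 [0.185 0.498 0.242]
 [0.214 0.58  0.243]
 [0.215 0.582 0.243]
 [0.218 0.578 0.244]
 [0.215 0.585 0.244]
 [0.212 0.582 0.245]
 [0.179 0.494 0.245]
 [0.212 0.585 0.245]
 [0.18  0.497 0.245]
 [0.192 0.496 0.246]
 [0.212 0.58  0.246]]
```

```bash
python3 -m crank '[[0.4,-1.2,-0.3,0,0,0,0],[0.4,-2.4,-0.3,0,0,0,0],[0.4,-3.6,-0.3,0,0,0,0],[0.4,-4.4,-0.3,0,0,0,0],[0.4,-4.4,-0.3,0,0,0,0]]'; python3 st.py
python3 -m crank '[[0,-0.5,0,0,0,0,0],[0,-1,0,0,0,0,0],[0,-1.5,0,0,0,0,0],[0,-2,0,0,0,0,0],[0,-2,0,0,0,0,0]]'; python3 st.py; python3 - <<'E'
from h import *
for nn in("top","scene"):
    d=cam(nn); c=d["color"][110:300,170:390] if nn=="top" else d["color"][150:240,220:370]
    cv2.imwrite(f"pics/p1_{nn}.png",cv2.resize(c,None,fx=3,fy=3) if nn=="top" else cv2.resize(c,None,fx=5,fy=5))
E
```

```text
clock: 2.82
position: [0.4036, 0.1464, 0.0225]
ee_rot: [-0.444, 0.55, -0.444, -0.55]
contact_force: [-0.1, 0.6, 0.3]
width: -0.0001
t 2.83 home xyz [-0.2055 -0.0011  0.0225] tool y,z deg -0.04985093082021308 F(home) [0.1 0.6 0.3] -0.0001 xtilt [ 0.  0. -1.]
clock: 3.45
position: [0.4229, 0.1506, 0.0226]
ee_rot: [-0.444, 0.55, -0.444, -0.55]
contact_force: [-0.5, 0.2, -0.1]
width: -0.0002
t 3.45 home xyz [-0.1858 -0.0011  0.0226] tool y,z deg -0.03907249444225158 F(home) [-0.4  0.3 -0.1] -0.0002 xtilt [ 0.  0. -1.]
```

View pics/p1_top.png

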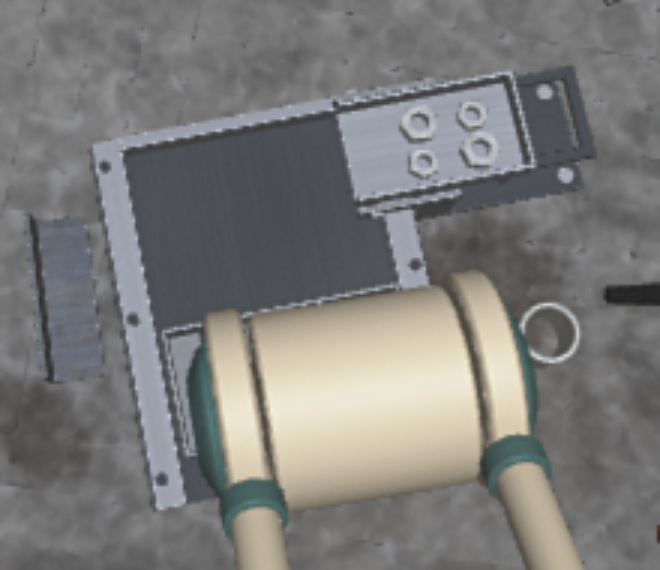

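View pics/p1_scene.png

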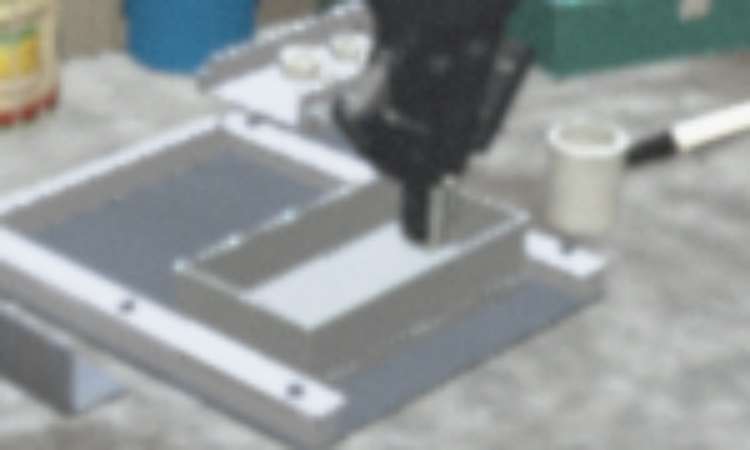

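```bash
python3 -m crank '[[0,2,0,0,0,0,0],[0,4.5,0,0,0,0,0],[0,5.5,0,0,0,0,0],[0,5.5,0,0,0,0,0]]'; python3 st.py
python3 -m crank '[[0.4,0,0,0,0,0,0],[0.8,0,0,0,0,0,0],[1.2,0,0,0,0,0,0],[1.2,0,0,0,0,0,0]]'; python3 st.py
```

```text
clock: 4.05
position: [0.3684, 0.1389, 0.0227]
ee_rot: [-0.445, 0.55, -0.444, -0.55]
contact_force: [0.3, 0.4, -0.1]
width: 0.0001
t 4.05 home xyz [-0.2415 -0.001   0.0227] tool y,z deg -0.036899934532385714 F(home) [ 0.4  0.3 -0.1] 0.0001 xtilt [ 0.001  0.    -1.   ]
clock: 4.55
position: [0.3683, 0.1389, 0.01]
ee_rot: [0.444, -0.55, 0.445, 0.55]
contact_force: [-0.1, -0.1, -0.5]
width: -0.0005
t 4.55 home xyz [-0.2416 -0.001   0.01  ] tool y,z deg -0.041176817821678924 F(home) [-0.1 -0.1 -0.5] -0.0005 xtilt [-0.001 -0.    -1.   ]
```

```bash
python3 -m crank '[[0.3,0,0,0,0,0,0],[0.6,0,0,0,0,0,0],[0.8,0,0,0,0,0,0],[0.8,0,0,0,0,0,0]]'; python3 st.py
python3 -m crank '[[0.2,0,0,0,0,0,0],[0.4,0,0,0,0,0,0],[0.4,0,0,0,0,0,0]]'; python3 st.py;
```

```text
clock: 5.05
position: [0.3684, 0.1389, 0.0024]
ee_rot: [0.444, -0.55, 0.444, 0.55]
contact_force: [0.3, 0.1, -0.4]
width: -0.0002
t 5.05 home xyz [-0.2415 -0.001   0.0024] tool y,z deg -0.03786612402848277 F(home) [ 0.3  0.  -0.4] -0.0002 xtilt [-0. -0. -1.]
clock: 5.42
position: [0.3684, 0.1389, -0.0016]
ee_rot: [0.444, -0.55, 0.444, 0.55]
contact_force: [-0.3, -0.2, -0.4]
width: -0.0001
t 5.42 home xyz [-0.2416 -0.001  -0.0016] tool y,z deg -0.03814964820416833 F(home) [-0.3 -0.2 -0.4] -0.0001 xtilt [-0.  0. -1.]
```

```bash
python3 -m crank '[[0.4,0,0,0,0,0,0],[0.8,0,0,0,0,0,0],[1.0,0,0,0,0,0,0],[1.0,0,0,0,0,0,0]]'; python3 st.py; python3 - <<'E'
from h import *
s=manip.get_state(); p=s["position"]; 
d=cam("scene"); q=cloud(d).reshape(-1,3)
m=(np.linalg.norm(q[:,:2]-p[:2],axis=1)<.03)&(q[:,2]>.008); k=np.argsort(q[m,2])[:40:3]; print(q[m][k].round(3))
c=d["color"][150:240,220:370]
cv2.imwrite("pics/p2.png",cv2.resize(c,None,fx=5,fy=5))
E
```

```text
clock: 5.92
position: [0.3683, 0.1389, -0.0117]
ee_rot: [0.444, -0.55, 0.444, 0.55]
contact_force: [-0.3, 0.1, -0.1]
width: 0.0
t 5.92 home xyz [-0.2416 -0.001  -0.0117] tool y,z deg -0.03936501540741233 F(home) [-0.2  0.2 -0.1] 0.0 xtilt [-0.001 -0.    -1.   ]
[[0.369 0.144 0.022]
 [0.372 0.148 0.025]
 [0.367 0.146 0.026]
 [0.359 0.134 0.027]
 [0.362 0.144 0.028]
 [0.368 0.151 0.03 ]
 [0.358 0.138 0.031]
 [0.36  0.134 0.032]
 [0.364 0.152 0.032]
 [0.372 0.151 0.033]
 [0.355 0.144 0.034]
 [0.358 0.142 0.035]
 [0.36  0.13  0.036]
 [0.373 0.154 0.037]]
```

View pics/p2.png

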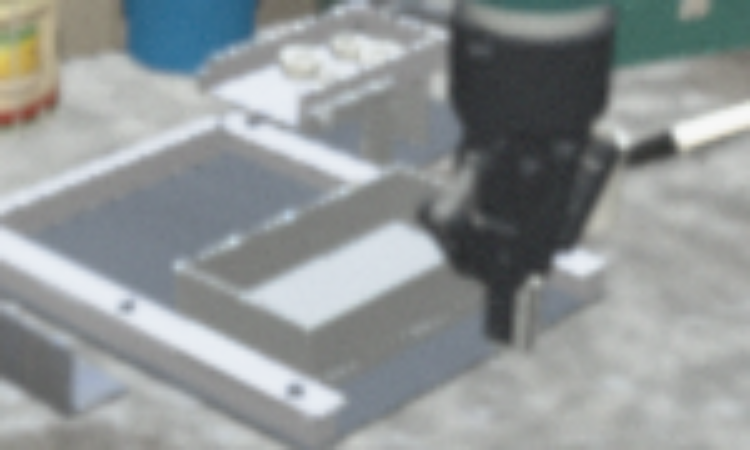

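```bash
python3 -m crank '[[0.2,-1.2,0.1,0,0,0,0],[0.2,-2.4,0.1,0,0,0,0],[0.2,-3.4,0.1,0,0,0,0],[0.2,-3.7,0.1,0,0,0,0]]'; python3 st.py
python3 -m crank '[[0,-0.3,0,0,0,0,0],[0,-0.6,0,0,0,0,0],[0,-0.9,0,0,0,0,0],[0,-1.2,0,0,0,0,0]]'; python3 st.py
python3 -m crank '[[0,-0.4,0,0,0,0,0],[0,-0.8,0,0,0,0,0],[0,-1.2,0,0,0,0,0],[0,-1.6,0,0,0,0,0]]'; python3 st.py
```

```text
clock: 6.48
position: [0.4059, 0.1479, -0.0134]
ee_rot: [-0.445, 0.55, -0.444, -0.55]
contact_force: [0.3, -1.0, 0.1]
width: 0.0006
t 6.47 home xyz [-0.203  -0.     -0.0134] tool y,z deg -0.040319434689820355 F(home) [ 0.1 -1.   0.1] 0.0006 xtilt [ 0.001  0.    -1.   ]
clock: 6.98
position: [0.4148, 0.15, -0.0136]
ee_rot: [0.444, -0.549, 0.445, 0.551]
contact_force: [-2.3, -1.2, 1.6]
width: 0.0
t 6.97 home xyz [-0.1938  0.     -0.0136] tool y,z deg -0.03404363488874651 F(home) [-2.5 -0.7  1.6] 0.0 xtilt [-0.003 -0.    -1.   ]
clock: 7.48
position: [0.4322, 0.1536, -0.0136]
ee_rot: [0.444, -0.55, 0.444, 0.55]
contact_force: [-1.4, -0.5, -1.0]
width: -0.0001
t 7.47 home xyz [-0.1761 -0.     -0.0136] tool y,z deg -0.04019619658005524 F(home) [-1.5 -0.2 -1. ] -0.0001 xtilt [-0.  0. -1.]
```

```bash
python3 -m crank '[[0,-0.8,0,0,0,0,0],[0,-1.6,0,0,0,0,0],[0,-2.4,0,0,0,0,0],[0,-3.2,0,0,0,0,0],[0,-4,0,0,0,0,0]]'; python3 st.py
python3 -m crank '[[0,-0.8,0,0,0,0,0],[0,-1.6,0,0,0,0,0],[0,-2.4,0,0,0,0,0],[0,-3.2,0,0,0,0,0],[0,-4,0,0,0,0,0]]'; python3 st.py
python3 -m crank '[[0,-0.6,0,0,0,0,0],[0,-1.2,0,0,0,0,0],[0,-1.8,0,0,0,0,0],[0,-2.4,0,0,0,0,0],[0,-2.6,0,0,0,0,0]]'; python3 st.py
```

```text
clock: 8.1
position: [0.4715, 0.1621, -0.0134]
ee_rot: [0.444, -0.55, 0.444, 0.55]
contact_force: [-2.5, -0.5, 0.6]
width: -0.0001
t 8.10 home xyz [-0.1358 -0.     -0.0134] tool y,z deg -0.041504403161582104 F(home) [-2.6  0.   0.6] -0.0001 xtilt [-0.  0. -1.]
clock: 8.72
position: [0.5103, 0.1706, -0.0134]
ee_rot: [0.444, -0.55, 0.444, 0.55]
contact_force: [-3.4, -0.2, 2.1]
width: -0.0002
t 8.72 home xyz [-0.0961  0.     -0.0134] tool y,z deg -0.04189700262352858 F(home) [-3.3  0.5  2.1] -0.0002 xtilt [-0.  0. -1.]
clock: 9.35
position: [0.536, 0.176, -0.0135]
ee_rot: [-0.444, 0.55, -0.444, -0.55]
contact_force: [-3.4, 0.2, 2.4]
width: -0.0001
t 9.35 home xyz [-0.0698 -0.0001 -0.0135] tool y,z deg -0.04057250131407386 F(home) [-3.3  0.9  2.4] -0.0001 xtilt [ 0.  0. -1.]
```

Now slow final approach until the force rises.

```bash
python3 -m crank '[[0,-0.3,0,0,0,0,0],[0,-0.6,0,0,0,0,0],[0,-0.9,0,0,0,0,0],[0,-0.9,0,0,0,0,0]]'; python3 st.py
python3 -m crank '[[0,-0.15,0,0,0,0,0],[0,-0.3,0,0,0,0,0],[0,-0.3,0,0,0,0,0]]'; python3 st.py
```

```text
clock: 9.85
position: [0.5452, 0.1779, -0.0135]
ee_rot: [-0.445, 0.55, -0.444, -0.55]
contact_force: [-1.2, 1.0, -1.4]
width: -0.0001
t 9.85 home xyz [-0.0605 -0.0002 -0.0135] tool y,z deg -0.03468585554811909 F(home) [-0.9  1.3 -1.4] -0.0001 xtilt [ 0.001  0.    -1.   ]
clock: 10.22
position: [0.5476, 0.1784, -0.0135]
ee_rot: [-0.445, 0.55, -0.444, -0.55]
contact_force: [-1.7, 0.8, -0.2]
width: -0.0001
t 10.22 home xyz [-0.058  -0.0002 -0.0135] tool y,z deg -0.0391004146130598 F(home) [-1.5  1.1 -0.2] -0.0001 xtilt [ 0.001  0.    -1.   ]
```

```bash
for i in 1 2 3; do :; done; python3 -m crank '[[0,-0.1,0,0,0,0,0],[0,-0.2,0,0,0,0,0],[0,-0.2,0,0,0,0,0]]'; python3 st.py
python3 -m crank '[[0,-0.1,0,0,0,0,0],[0,-0.1,0,0,0,0,0]]'; python3 st.py
```

```text
clock: 10.6
position: [0.5481, 0.1784, -0.0135]
ee_rot: [0.444, -0.55, 0.445, 0.551]
contact_force: [-5.5, -0.9, 3.1]
width: 0.0002
t 10.60 home xyz [-0.0576 -0.0003 -0.0135] tool y,z deg -0.026050417489926758 F(home) [-5.6  0.2  3.1] 0.0002 xtilt [-0.002 -0.001 -1.   ]
clock: 10.85
position: [0.5481, 0.1783, -0.0135]
ee_rot: [0.443, -0.549, 0.445, 0.551]
contact_force: [-6.7, -1.8, 4.7]
width: -0.0005
t 10.85 home xyz [-0.0575 -0.0004 -0.0135] tool y,z deg -0.015063002143961057 F(home) [-7.  -0.3  4.7] -0.0005 xtilt [-0.004 -0.001 -1.   ]
```

```bash
python3 -m crank '[[0,2,0,0,0,0,0],[0,4,0,0,0,0,0],[-5,4,0,0,0,0,0],[-10,4,0,0,0,0,0],[-13,4,0,0,0,0,0]]'; python3 st.py; python3 -m crank '[[0,-2,-6,0,0,0,3],[0,-4,-12,0,0,0,3],[0,-6,-18,0,0,0,3],[0,-8,-23,0,0,0,3],[0,-8,-23,0,0,0,3]]'; python3 st.py; python3 - <<'E'
from h import *
for nn in("top","scene"):
    d=cam(nn); np.save(nn+"1.npy",cloud(d)); c=d["color"][110:300,170:390] if nn=="top" else d["color"][120:240,220:370]
    cv2.imwrite(f"pics/p3_{nn}.png",cv2.resize(c,None,fx=3,fy=3) if nn=="top" else cv2.resize(c,None,fx=5,fy=5))
E
```

```text
clock: 11.48
position: [0.5144, 0.1711, 0.1199]
ee_rot: [-0.447, 0.552, -0.442, -0.548]
contact_force: [-0.0, -0.6, 0.0]
width: -0.0001
t 11.47 home xyz [-0.092  -0.0004  0.1199] tool y,z deg -0.04110646002712315 F(home) [-0.2 -0.6  0. ] -0.0001 xtilt [ 0.008  0.001 -1.   ]
clock: 12.1
position: [0.6419, -0.0421, 0.1165]
ee_rot: [-0.446, 0.551, -0.445, -0.547]
contact_force: [-0.6, 0.8, 0.1]
width: 0.0298
t 12.10 home xyz [-0.0123 -0.2357  0.1165] tool y,z deg -0.3045453351983127 F(home) [-0.4  0.9  0.1] 0.0298 xtilt [ 0.006 -0.002 -1.   ]
```

View pics/p3_top.png

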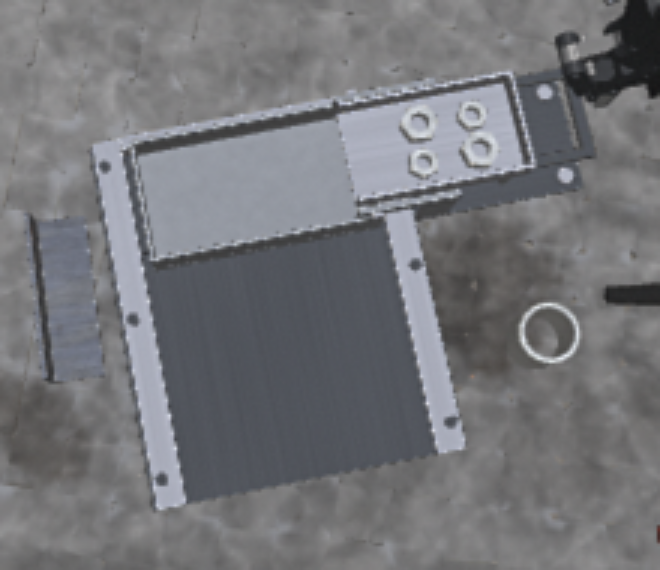

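View pics/p3_scene.png

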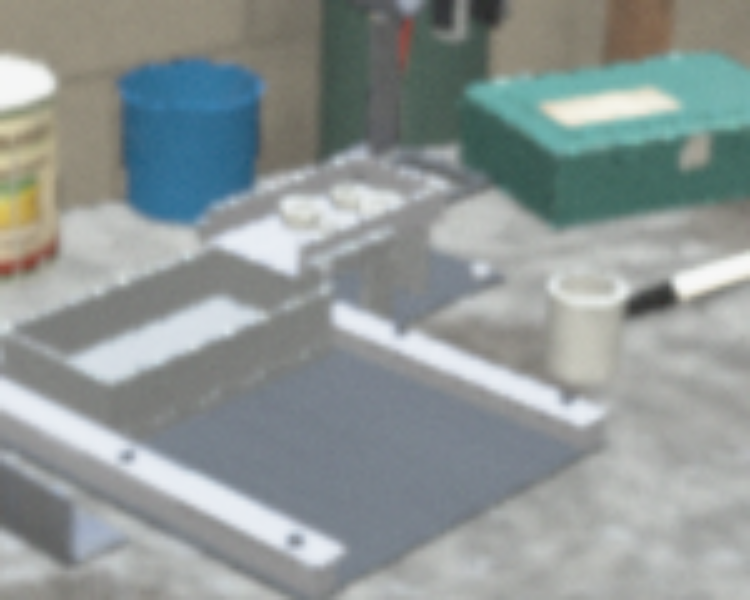

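```bash
cat > b.py <<'E'
from h import *
F=np.load("fr2.npz"); u,n,h,cen=F["u"],F["n"],float(F["h"]),float(F["cen"])
q=np.load("top1.npy").reshape(-1,3);hx=q@u-h;hy=q@n-cen
m=(q[:,2]>.036)&(q[:,2]<.052)&(abs(hx)<.07)&(hy>-.05)&(hy<.1); print("bin x",np.percentile(hx[m],[1,5,95,99]).round(4),"y max",hy[m].max())
m=(q[:,2]>.016)&(q[:,2]<.032)&(hx>.04)&(hx<.08)&(abs(hy)<.05); print("stop x",np.percentile(hx[m],[1,5,50,99]).round(4))
s=manip.get_state(); p=s["position"]; d=cam("scene"); q=cloud(d).reshape(-1,3)
m=(np.linalg.norm(q[:,:2]-p[:2],axis=1)<.06)&(q[:,2]>.1)&(q[:,2]<.3); k=np.argsort(q[m,2])[:30:3]; a=q[m][k]; print(np.c_[a@u-h,a@n-cen,a[:,2]].round(3))
c=d["color"][60:210,240:400]; cv2.imwrite("pics/p4.png",cv2.resize(c,None,fx=4,fy=4))
E
python3 b.py; python3 st.py
```

```text
bin x [-0.0462 -0.0459  0.0434  0.0443] y max 0.08318617784323182
stop x [0.0407 0.041  0.0422 0.0547]
[[-0.013 -0.245  0.151]
 [-0.016 -0.246  0.152]
 [-0.018 -0.207  0.152]
 [-0.02  -0.218  0.153]
 [-0.011 -0.247  0.154]
 [-0.015 -0.246  0.155]
 [-0.028 -0.24   0.156]
 [-0.021 -0.243  0.157]
 [-0.024 -0.245  0.157]
 [-0.013 -0.245  0.158]]
t 12.25 home xyz [-0.0152 -0.23    0.1164] tool y,z deg -0.05398981965512917 F(home) [ 0.7  0.1 -0.1] 0.0298 xtilt [ 0.001  0.    -1.   ]
```

View pics/p4.png

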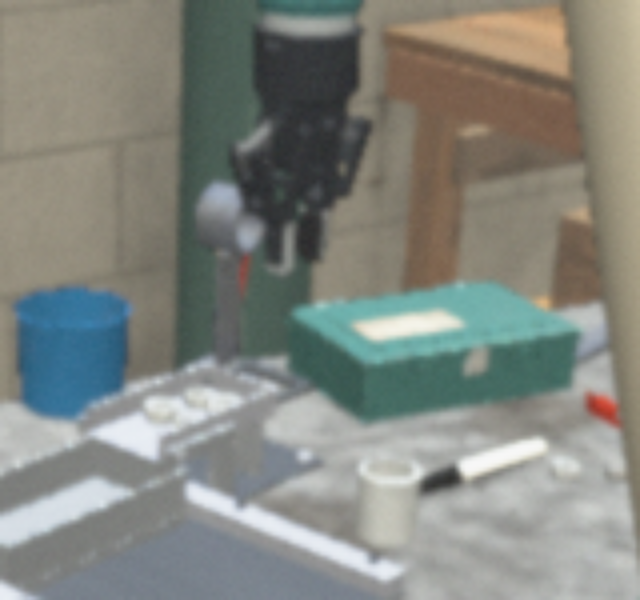

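```bash
python3 -m crank '[[1,-0.8,-0.4,0,0,0,3],[4,-1.5,-0.4,0,0,0,3],[6,-1.5,-0.4,0,0,0,3],[6,-1.5,-0.4,0,0,0,3],[6,-1.5,-0.4,0,0,0,3]]'; python3 st.py;  python3 - <<'E'
from h import *
for nn in("top","scene"):
    d=cam(nn); c=d["color"][110:230,260:400] if nn=="top" else d["color"][120:200,260:370]
    cv2.imwrite(f"pics/p5_{nn}.png",cv2.resize(c,None,fx=4,fy=4) if nn=="top" else cv2.resize(c,None,fx=6,fy=6))
E
python3 st.py
```

```text
clock: 12.88
position: [0.6538, -0.0376, 0.0571]
ee_rot: [-0.444, 0.551, -0.444, -0.55]
contact_force: [0.7, -0.1, 0.2]
width: 0.0301
t 12.88 home xyz [ 2.000e-04 -2.337e-01  5.710e-02] tool y,z deg 0.013848260553757541 F(home) [ 0.7 -0.3  0.2] 0.0301 xtilt [ 0.001 -0.    -1.   ]
t 12.97 home xyz [ 0.0004 -0.2341  0.0578] tool y,z deg -0.005212238938270275 F(home) [ 0.1 -0.4 -0.2] 0.0301 xtilt [ 0.002 -0.    -1.   ]
```

View pics/p5_top.png

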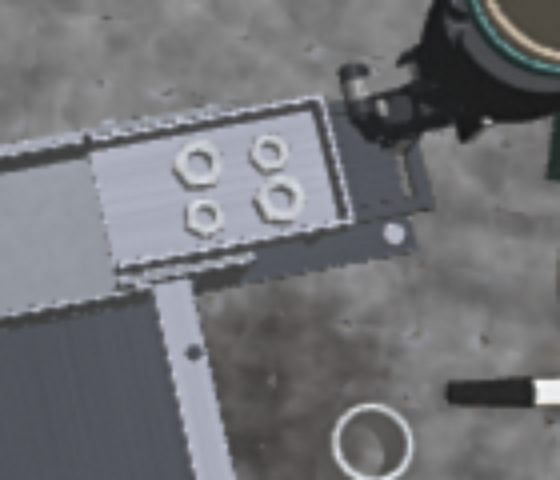

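View pics/p5_scene.png

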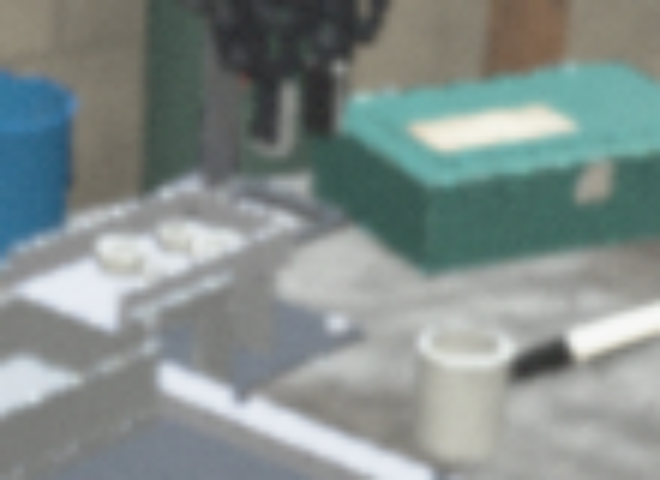

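```bash
python3 -m crank '[[1.5,0,0,0,0,0,3],[3,0,0,0,0,0,3],[4,0,0,0,0,0,3],[4.8,0,0,0,0,0,3],[4.8,0,0,0,0,0,3]]'; python3 st.py;  python3 - <<'E'
from h import *
for nn in("top","scene"):
    d=cam(nn); c=d["color"][110:230,260:400] if nn=="top" else d["color"][120:200,260:370]
    cv2.imwrite(f"pics/p6_{nn}.png",cv2.resize(c,None,fx=4,fy=4) if nn=="top" else cv2.resize(c,None,fx=6,fy=6))
E
python3 st.py
```

```text
clock: 13.6
position: [0.6525, -0.0381, 0.0075]
ee_rot: [0.444, -0.55, 0.445, 0.551]
contact_force: [-0.2, 0.3, 0.5]
width: 0.0296
t 13.60 home xyz [-0.0011 -0.234   0.0075] tool y,z deg -0.04220563574999403 F(home) [-0.1  0.3  0.5] 0.0296 xtilt [-0.002  0.    -1.   ]
t 13.70 home xyz [-2.000e-04 -2.343e-01  8.600e-03] tool y,z deg -0.04131317492063147 F(home) [-0.5  0.7 -0.3] 0.03 xtilt [ 0.  0. -1.]
```

View pics/p6_scene.png

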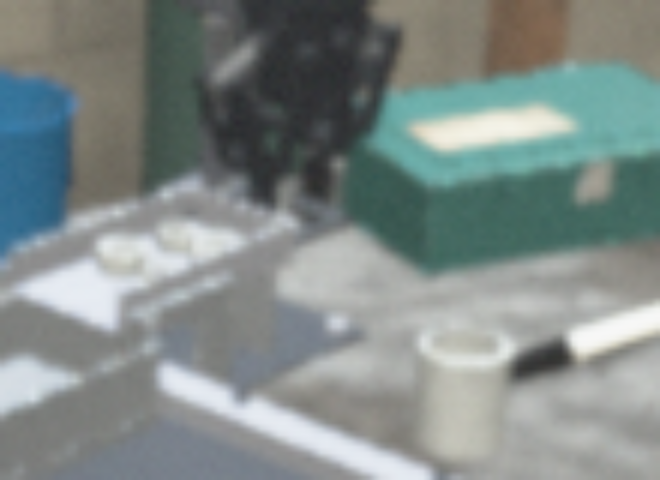

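Fingers are straddling the bar with no force. Close.

```bash
python3 -m crank '[[0,0,0,0,0,0,0],[0,0,0,0,0,0,0],[0,0,0,0,0,0,0],[0,0,0,0,0,0,0]]' 60; python3 st.py
```

```text
clock: 14.2
position: [0.6537, -0.0383, 0.0092]
ee_rot: [-0.445, 0.551, -0.444, -0.55]
contact_force: [0.1, -0.4, 3.9]
width: 0.0079
t 14.20 home xyz [-1.000e-04 -2.344e-01  9.200e-03] tool y,z deg -0.033942220685347024 F(home) [ 0.1 -0.4  3.9] 0.0079 xtilt [ 0.001 -0.    -1.   ]
```

```bash
python3 -m crank '[[-0.8,0,0.05,0,0,0,0],[-1.55,0,0.12,0,0,0,0],[-2.3,0,0.25,0,0,0,0],[-3.07,0,0.39,0,0,0,0],[-3.07,0,0.39,0,0,0,0]]'; python3 st.py;  python3 - <<'E'
from h import *
d=cam("scene"); c=d["color"][100:200,230:370]
cv2.imwrite("pics/p7.png",cv2.resize(c,None,fx=5,fy=5))
E
python3 st.py
```

```text
clock: 14.82
position: [0.6528, -0.0347, 0.0402]
ee_rot: [-0.444, 0.551, -0.444, -0.55]
contact_force: [2.6, -3.0, -1.0]
width: 0.0076
t 14.82 home xyz [-2.000e-04 -2.307e-01  4.020e-02] tool y,z deg -0.02196337357872835 F(home) [ 1.9 -3.5 -1. ] 0.0076 xtilt [ 0.001 -0.001 -1.   ]
t 14.88 home xyz [-2.000e-04 -2.307e-01  3.980e-02] tool y,z deg -0.02103949072007083 F(home) [ 2.3 -3.7 -2.9] 0.0077 xtilt [ 0.001 -0.001 -1.   ]
```

View pics/p7.png

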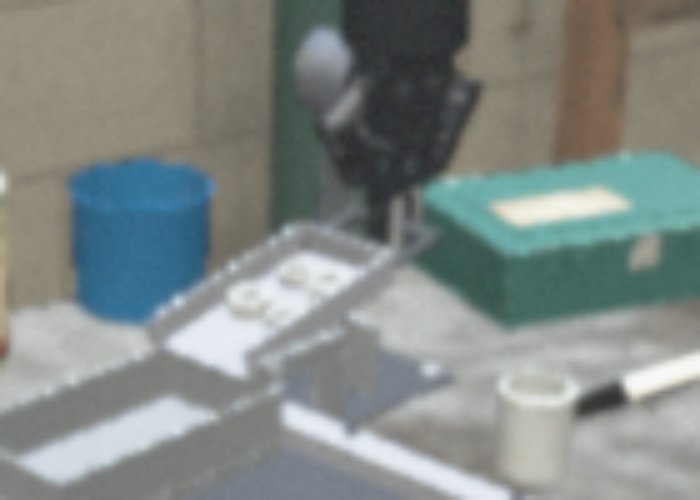

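```bash
python3 -m crank '[[-1.05,0,0.28,0,0,0,0],[-2.08,0,0.63,0,0,0,0],[-2.93,0,0.99,0,0,0,0],[-3.63,0,1.33,0,0,0,0],[-4.31,0,1.7,0,0,0,0]]'; python3 st.py
```

```text
clock: 15.5
position: [0.6493, -0.0191, 0.0831]
ee_rot: [-0.444, 0.551, -0.445, -0.549]
contact_force: [2.7, -4.9, -0.3]
width: 0.0077
t 15.50 home xyz [-0.0003 -0.2147  0.0831] tool y,z deg -0.02932667740110162 F(home) [ 1.6 -5.4 -0.3] 0.0077 xtilt [ 0.001 -0.002 -1.   ]
```

```bash
python3 -m crank '[[-0.66,0,0.4,0,0,0,0],[-1.3,0,0.84,0,0,0,0],[-1.9,0,1.32,0,0,0,0],[-2.51,0,1.81,0,0,0,0],[-3.1,0,2.35,0,0,0,0]]'; python3 st.py
python3 -m crank '[[-0.52,0,0.55,0,0,0,0],[-0.92,0,1.02,0,0,0,0],[-1.32,0,1.49,0,0,0,0],[-1.32,0,1.49,0,0,0,0],[-1.32,0,1.49,0,0,0,0]]'; python3 st.py
python3 - <<'E'
from h import *
for nn in("top","scene"):
    d=cam(nn); c=d["color"][110:260,200:400] if nn=="top" else d["color"][80:220,210:390]
    cv2.imwrite(f"pics/p8_{nn}.png",cv2.resize(c,None,fx=4,fy=4) if nn=="top" else cv2.resize(c,None,fx=4,fy=4))
E
```

```text
clock: 16.12
position: [0.6444, 0.0028, 0.1147]
ee_rot: [-0.444, 0.552, -0.445, -0.549]
contact_force: [2.7, -8.1, 2.4]
width: 0.0076
t 16.12 home xyz [-0.0004 -0.1923  0.1147] tool y,z deg -0.03172303726441328 F(home) [ 0.9 -8.4  2.4] 0.0076 xtilt [ 0.002 -0.004 -1.   ]
clock: 16.75
position: [0.6414, 0.0168, 0.1285]
ee_rot: [-0.443, 0.552, -0.445, -0.548]
contact_force: [1.2, -8.6, 4.7]
width: 0.0077
t 16.75 home xyz [-0.0004 -0.178   0.1285] tool y,z deg -0.01819274591365172 F(home) [-0.7 -8.6  4.7] 0.0077 xtilt [ 0.003 -0.005 -1.   ]
```

View pics/p8_scene.png

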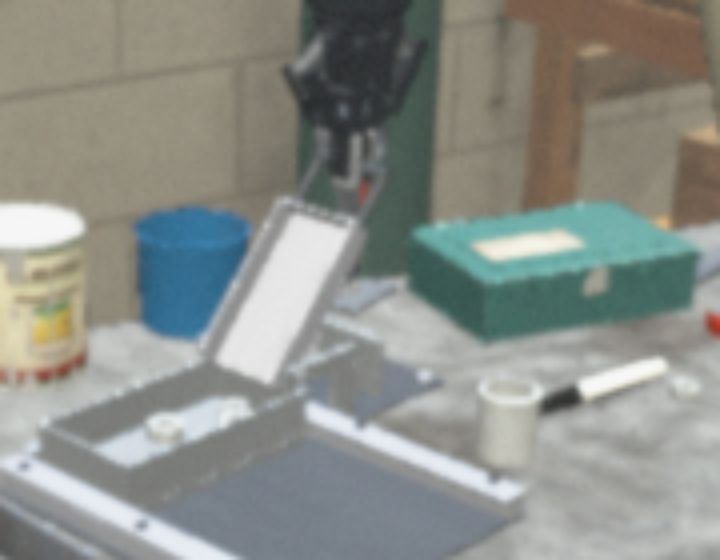

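View pics/p8_top.png

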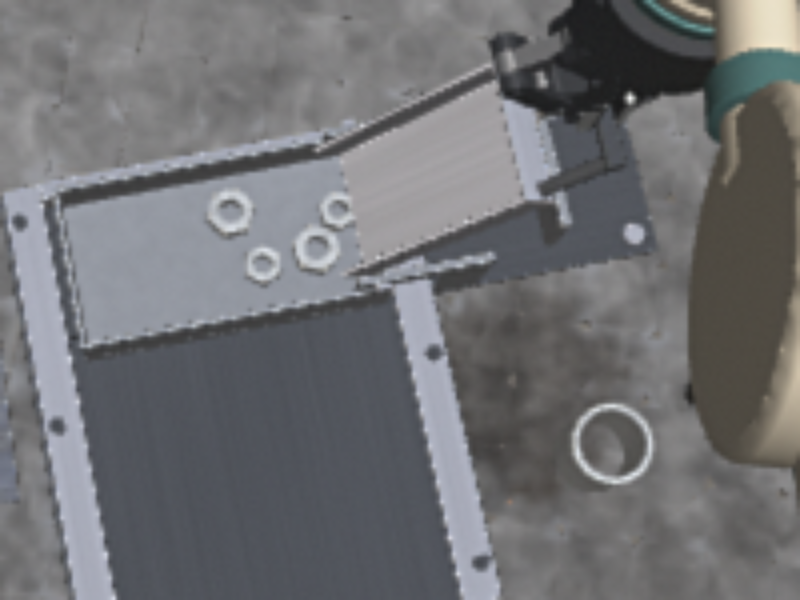

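```bash
python3 - <<'E'
from h import *
d=cam("top"); P=cloud(d)
for a in[(217,210),(330,203),(349,203),(335,222),(305,240),(258,278),(280,200)]:
    u,v=int(200+a[0]/4),int(110+a[1]/4); print(a,P[v-1:v+2,u-1:u+2].reshape(-1,3).mean(0).round(4), P[v-1:v+2,u-1:u+2,2].max().round(4))
E
```

```text
(217, 210) [0.6262 0.1912 0.0221] 0.0266
(330, 203) [0.6326 0.1291 0.0215] 0.0263
(349, 203) [0.6285 0.1195 0.0375] 0.0515
(335, 222) [0.6215 0.1267 0.0203] 0.0269
(305, 240) [0.5848 0.1483 0.1207] 0.9204
(258, 278) [0.5882 0.1683 0.0221] 0.0263
(280, 200) [0.6343 0.1554 0.0127] 0.0144
```

```bash
python3 -m crank '[[0.67,0,-0.7,0,0,0,0],[1.34,0,-1.5,0,0,0,0],[2.25,0,-2.3,0,0,0,0],[3.12,0,-3.0,0,0,0,0],[4.42,0,-3.84,0,0,0,0]]'; python3 st.py
python3 -m crank '[[1.38,0,-0.71,0,0,0,0],[2.1,0,-1.02,0,0,0,0],[2.82,0,-1.28,0,0,0,0],[3.57,0,-1.52,0,0,0,0],[4.31,0,-1.7,0,0,0,0]]'; python3 st.py
python3 -m crank '[[0.76,0,-0.16,0,0,0,0],[1.52,0,-0.27,0,0,0,0],[2.3,0,-0.34,0,0,0,0],[2.95,0,-0.39,0,0,0,0],[2.95,0,-0.39,0,0,0,0]]'; python3 st.py
```

```text
clock: 17.52
position: [0.6493, -0.0187, 0.0839]
ee_rot: [-0.445, 0.551, -0.444, -0.549]
contact_force: [1.3, -3.9, 2.0]
width: 0.0075
t 17.52 home xyz [-2.000e-04 -2.143e-01  8.390e-02] tool y,z deg -0.05658135023757893 F(home) [ 0.5 -4.1  2. ] 0.0075 xtilt [ 0.002 -0.001 -1.   ]
clock: 18.15
position: [0.6528, -0.0348, 0.0391]
ee_rot: [-0.445, 0.55, -0.444, -0.55]
contact_force: [2.7, -4.2, 3.6]
width: 0.0077
t 18.15 home xyz [-2.000e-04 -2.308e-01  3.910e-02] tool y,z deg -0.05159903259050225 F(home) [ 1.8 -4.7  3.6] 0.0077 xtilt [ 0.001 -0.    -1.   ]
clock: 18.77
position: [0.6535, -0.0382, 0.0094]
ee_rot: [-0.445, 0.55, -0.444, -0.55]
contact_force: [4.2, -4.0, 0.1]
width: 0.0074
t 18.77 home xyz [-2.000e-04 -2.343e-01  9.400e-03] tool y,z deg -0.04278323681796792 F(home) [ 3.2 -4.8  0.1] 0.0074 xtilt [ 0.001  0.    -1.   ]
```

Lowered; open to 3 cm, then rise straight and clear.

```bash
python3 -m crank '[[0,0,0,0,0,0,3],[0,0,0,0,0,0,3],[0,0,0,0,0,0,3],[0,0,0,0,0,0,3]]'; python3 st.py
python3 -m crank '[[-2,0,0,0,0,0,3],[-5,0,0,0,0,0,3],[-10,0,0,0,0,0,3],[-14,0,0,0,0,0,3],[-14,0,-3,0,0,0,3]]'; python3 st.py
python3 -m crank '[[0,3,-2,0,0,0,3],[0,6,-4,0,0,0,3],[0,9,-6,0,0,0,3],[0,9,-6,0,0,0,3]]'; python3 st.py
python3 - <<'E'
from h import *
F=np.load("fr2.npz"); u,n,h,cen=F["u"],F["n"],float(F["h"]),float(F["cen"])
for nn in("top","scene"):
    d=cam(nn); 
    if nn=="top":
        np.save("top1.npy",cloud(d)); q=cloud(d).reshape(-1,3);hx=q@u-h;hy=q@n-cen
        m=(q[:,2]>.036)&(q[:,2]<.052)&(abs(hx)<.07)&(hy>-.05)&(hy<.1); print("bin x",np.percentile(hx[m],[1,5,95,99]).round(4))
        m=(q[:,2]>.05)&(abs(hx)<.05)&(hy<-.22)&(hy>-.26); print("bar z",np.percentile(q[m,2],[10,50,90]) if m.any() else None)
        m=(abs(hx)<.02)&(hy<-.1)&(hy>-.18)&(q[:,2]<.1); a=np.polyfit(hy[m],q[m,2],1); print("tray floor slope",a[0],q[m,2].mean())
    c=d["color"][110:260,200:400] if nn=="top" else d["color"][80:220,210:390]
    cv2.imwrite(f"pics/p9_{nn}.png",cv2.resize(c,None,fx=4,fy=4))
E
```

```text
clock: 19.27
position: [0.6527, -0.0378, 0.0096]
ee_rot: [0.444, -0.55, 0.444, 0.55]
contact_force: [0.6, -0.4, 0.3]
width: 0.0299
t 19.27 home xyz [-0.0009 -0.2337  0.0096] tool y,z deg -0.03502989982963811 F(home) [ 0.5 -0.5  0.3] 0.0299 xtilt [-0.001  0.001 -1.   ]
clock: 19.9
position: [0.6617, -0.0662, 0.1547]
ee_rot: [-0.445, 0.553, -0.442, -0.548]
contact_force: [0.1, -0.6, 0.1]
width: 0.03
t 19.90 home xyz [ 0.002  -0.2634  0.1547] tool y,z deg 0.12044906856635862 F(home) [-0.  -0.6  0.1] 0.03 xtilt [ 0.008 -0.    -1.   ]
clock: 20.4
position: [0.5823, -0.1464, 0.1499]
ee_rot: [0.445, -0.549, 0.445, 0.55]
contact_force: [-0.1, -0.9, -1.4]
width: 0.0301
t 20.40 home xyz [-0.0927 -0.325   0.1499] tool y,z deg -0.19849683023987552 F(home) [-0.2 -0.9 -1.4] 0.0301 xtilt [-0.001 -0.    -1.   ]
bin x [-0.0462 -0.0458  0.0434  0.0443]
bar z [0.06427869 0.06705519 0.0693138 ]
tray floor slope -6.439196926606483e-05 0.05734597218760125
```

View pics/p9_scene.png

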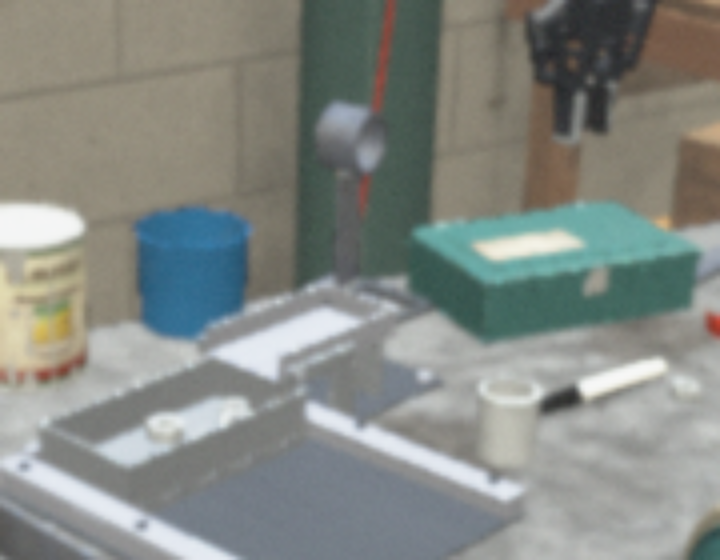

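View pics/p9_top.png

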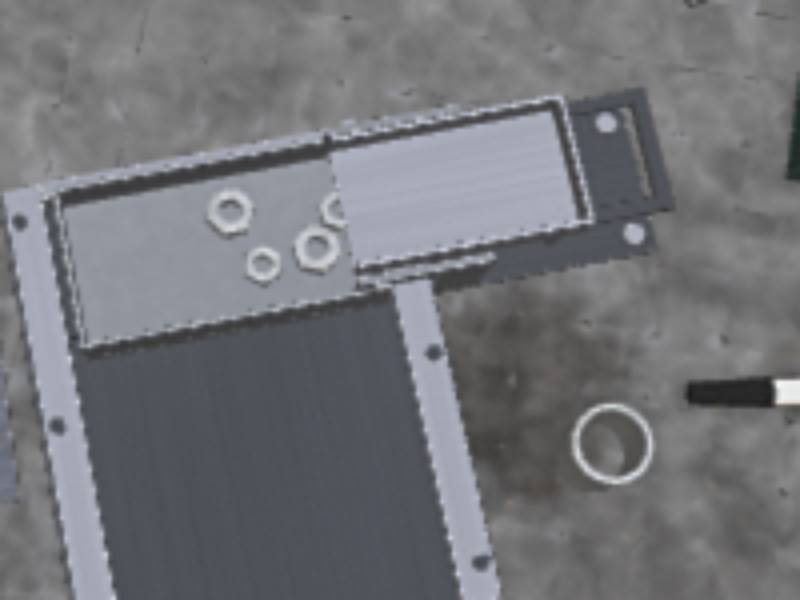

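```bash
python3 -m crank '[[0,0,0,0,0,0,3],[0,0,0,0,0,0,3],[0,0,0,0,0,0,3]]'; python3 -c "
from rig import manip
print(manip.sign_off())"
```

```text
clock: 20.88
position: [0.5844, -0.1446, 0.1495]
ee_rot: [0.444, -0.55, 0.444, 0.55]
contact_force: [-0.3, -0.0, -0.3]
width: 0.0304
the job is handed in; nothing more can be done
None
```

The bin is home, all four nuts are in it, the tray is back down level, and I handed the job in at about 21 s. No verdict was reported.

**What I did:** I pushed the bin along its centre line with the shut fingers, using 1 to 3 N until it met the stop and about 7 N there. I then gripped the lifting bar and raised the tray to about 0.88 rad. After the nuts slid off, I lowered the tray, let go and moved the arm clear.

**Last checks:**
- **Bin:** its rim spans -46 to +44 mm about home, so its centre is about 1 mm short.
- **Nuts:** the top view shows all four in the bin. With the tray raised, depth readings put the three I got clear readings on at floor height. The fourth nut is partly hidden under the tray's mouth in the final picture. With the tray raised I measured it on the bin floor at y ≈ -68 mm.
- **Tray:** the floor's slope measures about 0, so it is level.
- **Off-cuts:** the pipe off-cut has not moved in the pictures. The angle-iron showed no movement after the bin was home, is mostly outside the last pictures, and was never approached.

**What disagreed:**
- **Fingertip height:** the cameras showed the fingertips about 34 mm above the reported TCP. My first approach passed over the bin without touching it, and lowering the TCP below table level met nothing. I used the camera value from then on.
- **Bar width:** the gripper read 7.7 mm closed on the 10 mm bar, but the grip held.

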